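Sort the empties in the recycling cupboard

TASK

Sort the five empties into their containers: the green wine bottle into the free bay of the slatted crate, beside the brown bottle; the clear PET bottle with the blue cap into the round tub; and the two crushed cans and the steel tin into the long metal tray. Set each one down, without dropping it, so that it stands upright on its container's floor with none stacked on another, and leave the washing-up bottle and the storage jar standing where they are.

Things in the scene. Friction and masses are not known exactly. Their poses are not given: they have to be found in the camera images.
- wine_bottle: Small empty green glass wine bottle, standing, loose, 186 mm tall. Body 58 mm in diameter up to 98 mm height, shoulder to a 27 mm neck from 132 to 180 mm, 29 mm lip above. About 0.22 kg; grip the neck from above. Origin at the centre of its underside, z along its axis (up as it stands); yaw means nothing.
- pet_bottle: Small empty clear PET bottle, blue twist cap, standing, loose, 176 mm tall. Body 58 mm in diameter up to 95 mm height, 26 mm neck from 132 to 158 mm (thin look-only collar at 150), 29 mm cap from 158 to 176 mm. About 30 g; grip neck and cap from above. Origin at the centre of its underside, z along its axis (up as it stands); yaw means nothing.
- can_a: One of two alike crushed slim aluminium cans: squashed end to end into a crumpled puck 54 mm in diameter and 40 mm tall, pull tab on top, standing on its base, loose, about 16 g. Origin at the centre of its underside, z along its axis (up as it stands); yaw means nothing.
- can_b: The other crushed aluminium can, same as can_a: 54 mm in diameter, 40 mm tall, about 16 g. Origin at the centre of its underside, z along its axis (up as it stands); yaw means nothing.
- tin: Empty open-topped steel food tin with ribbed side, standing, loose, 55 mm outside diameter, 72 mm tall, wall 3 mm, about 50 g; can be gripped across its outside. Origin at the centre of its underside, z along its axis (up as it stands); yaw means nothing.
- crate: Fixed slatted wooden crate, 100 mm (its x) by 196 mm (its y), 70 mm tall; walls and divider 6 mm, floor 6 mm. Two bays, each 88 mm (x) by 89 mm (y): the one centred at y = +47.5 mm holds a fixed brown bottle (60 mm across, top 151 mm above the shelf); the free one is centred at x = 0, y = -47.5 mm. Origin: centre of its underside on the shelf, z up.
- tub: Fixed round grey plastic tub, open at the top, 70 mm tall, 92 mm outside diameter at the foot widening to 110 mm at the rim, wall 4 mm (84 mm across inside at the floor), floor 5 mm thick. Origin at the centre of its underside on the shelf, z up.
- tray: Fixed long low open steel tray, 138 mm (its x) by 268 mm (its y), walls 50 mm tall and 4 mm thick (130 x 260 mm inside), rim bead to 53 mm, floor 4 mm thick, look-only end handles. Room for three empties in a row along its y (say at y = -88, 0, +88 mm). Origin: centre of its underside on the shelf, z up.
- detergent: White plastic washing-up bottle with a grey pointed cap, standing, loose, 56 mm in diameter, 146 mm tall, about 0.35 kg: a bystander to leave where it stands. Origin at the centre of its underside, z up.
- jar: Squat clear glass storage jar with a white lid, standing, loose, 58 mm in diameter, 92 mm tall, about 0.3 kg: a bystander to leave where it stands. Origin at the centre of its underside, z up.
Not all that is in view belongs to the job. What is shaped like the can_a but red is not meant. Leave any turquoise look-alike of the can_b alone.

How it is judged:
At the end, for the whole second after the job is handed in: The wine bottle stands in the crate's free bay, the PET bottle in the tub, both cans and the tin in the tray (each origin within the container's inner walls and less than 12 mm above the container's underside), all upright within 0.15 rad and at rest (under 20 mm/s and 0.3 rad/s) (x of wine_bottle in the frame of crate between -0.022 and 0.022 m and y of wine_bottle in the frame of crate between -0.0695 and -0.0255 m and z of wine_bottle in the frame of crate below 0.012 m and angle between each of wine_bottle, pet_bottle, can_a, can_b, tin's own z axis and vertical below 0.15 rad and linear speed of each of wine_bottle, pet_bottle, can_a, can_b, tin below 0.02 m/s and angular speed of each of wine_bottle, pet_bottle, can_a, can_b, tin below 0.3 rad/s and x of pet_bottle in the frame of tub between -0.022 and 0.022 m and y of pet_bottle in the frame of tub between -0.022 and 0.022 m and z of pet_bottle in the frame of tub below 0.012 m and x of can_a in the frame of tray between -0.043 and 0.043 m and y of can_a in the frame of tray between -0.108 and 0.108 m and z of each of can_a, can_b, tin in the frame of tray below 0.012 m and x of can_b in the frame of tray between -0.043 and 0.043 m and y of can_b in the frame of tray between -0.108 and 0.108 m and x of tin in the frame of tray between -0.043 and 0.043 m and y of tin in the frame of tray between -0.108 and 0.108 m); the robot touches nothing.
It fails at once if an empty is let go (out of the fingers) over its container with its foot more than 30 mm above the container's underside: dropped or stacked ((x of wine_bottle in the frame of crate between -0.022 and 0.022 m and y of wine_bottle in the frame of crate between -0.0695 and -0.0255 m and z of wine_bottle in the frame of crate above 0.03 m and contact force between the fingers and wine_bottle below 0.02 N) or (x of pet_bottle in the frame of tub between -0.022 and 0.022 m and y of pet_bottle in the frame of tub between -0.022 and 0.022 m and z of pet_bottle in the frame of tub above 0.03 m and contact force between the fingers and pet_bottle below 0.02 N) or (x of can_a in the frame of tray between -0.043 and 0.043 m and y of can_a in the frame of tray between -0.108 and 0.108 m and z of can_a in the frame of tray above 0.03 m and contact force between the fingers and can_a below 0.02 N) or (x of can_b in the frame of tray between -0.043 and 0.043 m and y of can_b in the frame of tray between -0.108 and 0.108 m and z of can_b in the frame of tray above 0.03 m and contact force between the fingers and can_b below 0.02 N) or (x of tin in the frame of tray between -0.043 and 0.043 m and y of tin in the frame of tray between -0.108 and 0.108 m and z of tin in the frame of tray above 0.03 m and contact force between the fingers and tin below 0.02 N)).
It fails at once if the washing-up bottle is shifted more than 25 mm or tipped over (distance of detergent from where it was at the start of the episode above 0.025 m or angle between detergent's own z axis and vertical above 0.35 rad).
It fails at once if the storage jar is shifted more than 25 mm or tipped over (distance of jar from where it was at the start of the episode above 0.025 m or angle between jar's own z axis and vertical above 0.35 rad).
It also fails if it takes over 141 s, if anything falls off the work surface, if the arm or the gripper's body presses on something with over 40 N, if the wrist force passes 120 N, or if a joint passes its speed limit or range.

ROBOT

A 6-joint arm with a two-finger parallel gripper is mounted at the origin on the work surface. World frame = base frame: x ahead of the robot, y to its left, z up, the work surface at z = 0. Lengths are in m, angles in rad, forces in N, time in s.
With the tool pointing down it reaches from about 0.425 to 0.95 m from the base axis. Payload 3.5 kg.
Tool frame: the origin (TCP) lies on the centre line of the jaws, within the pads' length; the fingertips stand 11 mm ahead of it and the grasp point (between the pads) lies 8 mm behind it; y points along the fingers, x is the direction in which the jaws open and shut, and the axes are right-handed (so a half turn about y gives the same grasp; the last joint's range is limited). The gripper opens to 85 mm and grips with 20 to 120 N. Pads are 22 mm wide; open, the fingers measure 114 mm over their backs; the gripper's body (76 mm by 85 mm) begins 54 mm behind the grasp point. The pads swing forward as they close: fully open they stand 13 mm farther back than shut.
Start: joints at [-1.483, 0.286, 1.577, -0, 1.279, -0.15], TCP at [0.159, -0.656, 0.242] pointing down, gripper open.
Joint ranges: [-2.77, 2.77], [-0.9, 2.22], [0.21, 2.48], [-1.53, 4.67], [0.24, 2.81], [-2.84, 2.84]. Speed limits (rad/s): [2.79, 2.79, 3.14, 3.14, 3.14, 3.14].

INTERFACE

Orientations are given as a unit quaternion [x, y, z, w].
In Python, from plant import get_state, read_camera, sign_off gives the robot as it stands.
- The arm moves only by the shell command python3 -m inch 'ROWS' [FORCE]. ROWS is JSON, a list of rows, each an object of numbers: "ax", "ay", "az": the turn, a rotation vector about the tool's x, y, z in rad; "x", "y", "z": the shift along the tool's x, y, z in mm; "hand": the closure, from -1 (fully open) to 1 (shut). In form: [{"ax": .., "ay": .., "az": .., "x": .., "y": .., "z": .., "hand": ..}, ...]. A call has 1 to 5 rows; each row shifts and turns the commanded pose from where the row before left it, along the tool's axes as they then stand; what a row does not reach is not made up. A row lasts 1/12 s, in which the tool goes at most 41.7 mm and 7.16 degrees, less where a joint would pass 70% of its speed; a pose out of reach is approached as far as the arm can. A call with a gripper value outside its range is refused whole. The fingers move at their own pace and stop on an object; FORCE is the grip in N (left out, the last holds). Time passes only in rows, so rows that do not move let the fingers close. It gives the time, the measured TCP pose, the force and the opening at its end, in the units of the state.
- get_state(): the state, without advancing time (a new reading comes with each control period).
- read_camera(name): name is "scene" or "top" or "wrist"; returns a dict with "img" (400x640x3 uint8, red, green, blue), "fov_y" (degrees; the focal length in pixels is half the picture's height over the tangent of half this angle, whatever the lens; pixels are square), "cx", "cy" (the principal point, pixels), "T" (4x4, takes a point from camera to world coordinates); the wrist camera has in their place "T_tool_cam" (4x4, takes a point from camera to tool coordinates, whose origin is the TCP and whose axes are the tool frame's). Camera axes: x right, y down, z forward; pixel columns grow to the right and rows downward; lengths in m; the calibration is good to about 2 mm. The wrist camera is an equidistant fisheye: a pixel r from the principal point sees the ray r / f radians off the axis. A picture is of the moment at which its call begins: read the wrist's pose just before it. There is no depth.
- sign_off(): hands the job in, once; it reports no verdict.
The state is a dict: "time": time; "qpos": joint angles; "dq": joint speeds; "joint_efforts": joint torques, N m; "eef_pos": TCP position; "tcp_rot": TCP orientation; "contact_force": force on the tool from outside, world axes, zero at the start; "wrist_torque": the same for the moment, N m; "opening": opening from 0.0 (shut) to 1.0 (fully open).
Only numpy, scipy, OpenCV 4.12 (cv2) and the standard library are available. Lean on these libraries where they do the work, as an engineer would, in place of code of your own. Each camera call takes 0.05 s, during which the arm holds its last target. There are 200 camera calls.

## Working session

There is one attempt and no reset: what is moved stays moved. The work goes in short steps, Python scripts to look and compute and a shell command to move; the robot and the scene stay as the last step left them, time stands still between calls to the robot, and variables do not carry over. Pictures are saved under pics/ and viewed, about 12 in all and at most 16, crops included, and the job is handed in when it is done.

```bash
mkdir -p pics; ls; python3 - <<'E'
from plant import *
import cv2
s=get_state(); print({k:s[k] for k in('time','eef_pos','tcp_rot','opening')})
for n in('scene','top'):
    c=read_camera(n); cv2.imwrite(f'pics/{n}0.png',c['img'][:,:,::-1]); print(n,c['fov_y'],c['cx'],c['cy'],c['T'])
E
```

```text
pics
{'time': 0.0, 'eef_pos': array([ 0.15898672, -0.65536069,  0.24091235]), 'tcp_rot': array([-0.55516965,  0.43773591, -0.43657012,  0.55639955]), 'opening': 0.9992923828305971}
scene 54.6387038361209 315.48874572967395 199.87516229862356 [[-0.22094506  0.76930589 -0.59945953  1.04023647]
 [ 0.97525265  0.17937778 -0.12925123  0.12966348]
 [ 0.00809599 -0.61318191 -0.78990024  0.76119249]
 [ 0.          0.          0.          1.        ]]
top 50.26440431248227 322.40561358585506 198.55420619070955 [[-0.02468756 -0.98432812  0.17461006  0.33499965]
 [-0.99953021  0.02113076 -0.02220011  0.01412907]
 [ 0.01816255 -0.1750761  -0.98438736  0.96892706]
 [ 0.          0.          0.          1.        ]]
```

View pics/scene0.png

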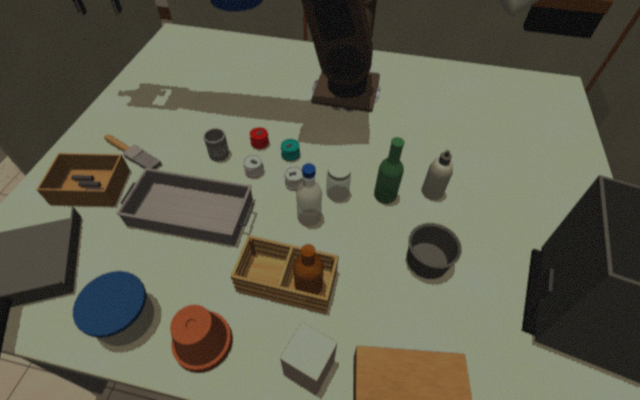

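View pics/top0.png

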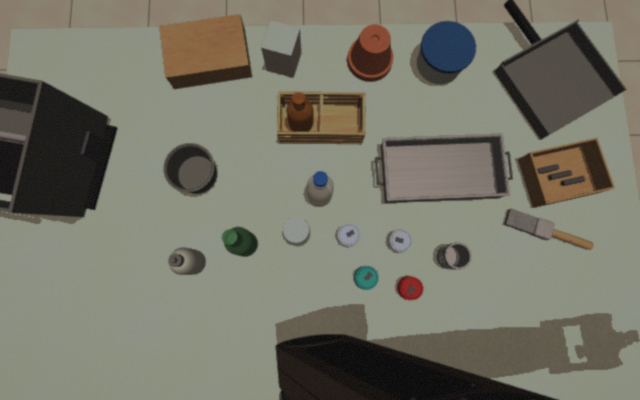

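The two views show everything: in the top view, wine at (237,240), PET at (320,185), cans at (348,235) and (400,240), tin at (455,256), crate at (321,117), tub at (192,170) and tray at (444,168). The jar is at (296,231) and the detergent at (183,261). I'll enlarge both.

```bash
python3 - <<'E'
import cv2
a=cv2.imread('pics/top0.png')[80:310,150:520]; b=cv2.imread('pics/scene0.png')[110:315,110:480]
for n,i in(('topc',a),('scenec',b)): cv2.imwrite(f'pics/{n}.png',cv2.convertScaleAbs(cv2.resize(i,None,fx=2.16,fy=2.16,interpolation=cv2.INTER_CUBIC),alpha=1.5))
E
```

```text
(no output)
```

View pics/topc.png

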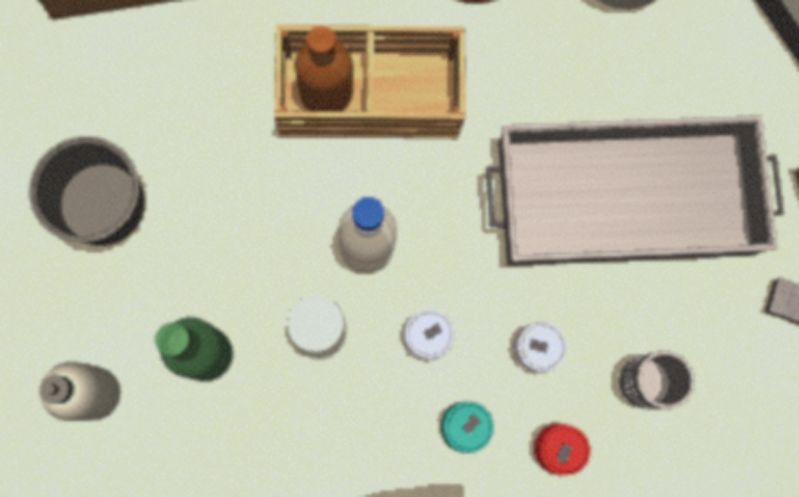

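View pics/scenec.png

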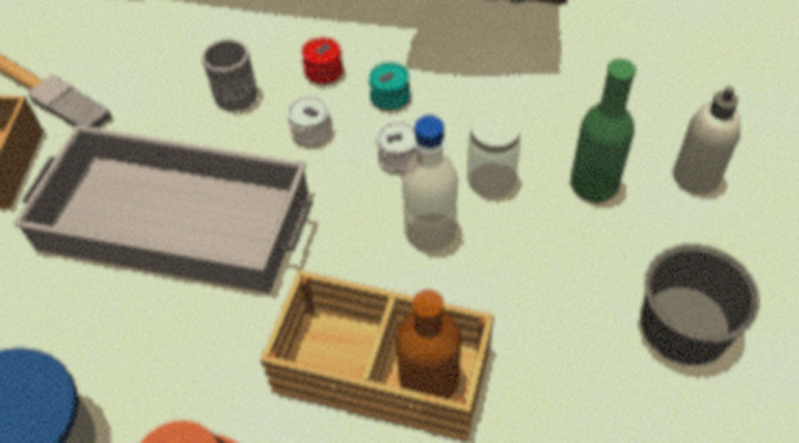

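```bash
cat > h.py <<'E'
import numpy as np
T={'scene':(54.6387,315.489,199.875,np.array([[-0.22094506,0.76930589,-0.59945953,1.04023647],[0.97525265,0.17937778,-0.12925123,0.12966348],[0.00809599,-0.61318191,-0.78990024,0.76119249]])),
'top':(50.2644,322.4056,198.554,np.array([[-0.02468756,-0.98432812,0.17461006,0.33499965],[-0.99953021,0.02113076,-0.02220011,0.01412907],[0.01816255,-0.1750761,-0.98438736,0.96892706]]))}
def ray(n,u,v):
    fy,cx,cy,M=T[n]; f=200/np.tan(np.radians(fy/2))
    d=M[:,:3]@np.array([(u-cx)/f,(v-cy)/f,1]); return M[:,3],d/np.linalg.norm(d)
def meet(rs):
    A=sum(np.eye(3)-np.outer(d,d) for o,d in rs); b=sum((np.eye(3)-np.outer(d,d))@o for o,d in rs)
    p=np.linalg.solve(A,b); return p,max(np.linalg.norm(np.cross(p-o,d)) for o,d in rs)
def atz(n,u,v,z):
    o,d=ray(n,u,v); return o+d*(z-o[2])/d[2]
E
python3 - <<'E'
from h import *
from plant import *
from scipy.spatial.transform import Rotation as R
P=dict(wine=(173,338,622,69),pet=(369,209,430,124),can1=(428,333,395,137),can2=(540,345,309,109),tin=(664,379,228,56),jar=(316,323,495,135),det=(53,387,728,95),tub=(86,192,701,285),
crTL=(277,27,470,405),crTR=(464,27,265,355),crBR=(463,118,303,275),crBL=(277,118,493,317),trTL=(502,127,266,265),trTR=(758,118,22,220),trBR=(774,248,80,130),trBL=(510,262,304,167))
k=2.16
for n,(a,b,c,d) in P.items():
    p,e=meet([ray('top',a/k+150,b/k+80),ray('scene',c/k+110,d/k+110)]); print(n,p.round(4),round(e,4))
print(R.from_quat(get_state()['tcp_rot']).as_matrix().round(3)); c=read_camera('wrist'); print(c['T_tool_cam'].round(4),c['fov_y'],c['cx'],c['cy'])
E
```

```text
wine [0.4072 0.1703 0.1817] 0.0024
pet [5.175e-01 4.000e-04 1.761e-01] 0.0022
can1 [ 0.4202 -0.0622  0.0351] 0.0007
can2 [ 0.4047 -0.173   0.0398] 0.001
tin [ 0.3663 -0.2861  0.0661] 0.0023
jar [0.4282 0.0523 0.0766] 0.0019
det [0.3704 0.2855 0.1353] 0.0025
tub [0.5663 0.2816 0.067 ] 0.0025
crTL [0.7379 0.0886 0.0683] 0.0018
crTR [ 0.7333 -0.1042  0.0697] 0.0032
crBR [ 0.6382 -0.1008  0.0599] 0.0027
crBL [0.6423 0.0907 0.0596] 0.0026
trTL [ 0.6306 -0.1428  0.0517] 0.002
trTR [ 0.6349 -0.4114  0.0513] 0.0029
trBR [ 0.4983 -0.4194  0.042 ] 0.002
trBL [ 0.4908 -0.1486  0.0398] 0.0006
[[ 0.236 -0.     0.972]
 [-0.972  0.002  0.236]
 [-0.002 -1.     0.   ]]
[[ 1.000e+00 -2.000e-04  3.000e-04 -3.000e-04]
 [-3.000e-04 -2.847e-01  9.586e-01 -1.318e-01]
 [-1.000e-04 -9.586e-01 -2.847e-01  7.280e-02]
 [ 0.000e+00  0.000e+00  0.000e+00  1.000e+00]] 65.70646984690485 319.32790906034415 199.71303836372775
```

Heights agree with the text. I'll turn the jaws along world x, so that tool x = +x, y = down and z = +y, and then head to the PET bottle.

```bash
cat >> h.py <<'E'
from scipy.spatial.transform import Rotation as R
f_w=200/np.tan(np.radians(65.70647/2)); CW=np.array([319.328,199.713])
def look(name,marks={},crop=None,k=1):
    import cv2; from plant import get_state,read_camera
    s=get_state(); c=read_camera('wrist'); M=np.eye(4); M[:3,:3]=R.from_quat(s['tcp_rot']).as_matrix(); M[:3,3]=s['eef_pos']; W=M@c['T_tool_cam']
    np.save('pics/'+name+'.npy',W); im=cv2.convertScaleAbs(c['img'][:,:,::-1],alpha=1.4)
    for n,p in marks.items():
        u=wproj(W,p); print(n,u.round(1)); cv2.drawMarker(im,tuple(int(round(x)) for x in u),(255,0,255),0,9,1)
    if crop: x,y,w,h=crop; im=im[y:y+h,x:x+w]
    cv2.imwrite(f'pics/{name}.png',cv2.resize(im,None,fx=k,fy=k,interpolation=cv2.INTER_CUBIC)); print(s['eef_pos'].round(4),s['tcp_rot'].round(3))
def wproj(W,p):
    q=np.linalg.inv(W)@np.append(p,1); t=np.arctan2(np.hypot(q[0],q[1]),q[2]); return CW+f_w*t*q[:2]/np.hypot(q[0],q[1])
def wray(W,u,v):
    d=np.array([u,v])-CW; r=np.hypot(*d); t=r/f_w; q=np.array([*(np.sin(t)*d/r),np.cos(t)]); return W[:3,3],W[:3,:3]@q
E
python3 -m inch '[{"ay":-0.121},{"ay":-0.121},{"ay":-0.121},{"ay":-0.121},{"ay":-0.121}]' 30 >/dev/null
python3 -m inch '[{"ay":-0.121},{"ay":-0.121},{"ay":-0.121},{"ay":-0.121},{"ay":-0.121}]' >/dev/null
python3 -m inch '[{"ay":-0.121},{}]'
python3 -m inch '[{"x":17,"z":30},{"x":17,"z":30},{"x":17,"z":30},{"x":17,"z":30},{"x":17,"z":30}]' >/dev/null
python3 -m inch '[{"x":17,"z":30},{"x":17,"z":30},{"x":17,"z":30},{"x":17,"z":30},{"x":17,"z":30}]' >/dev/null
python3 -m inch '[{"x":17,"z":30},{"x":17,"z":30},{"x":17,"z":30},{"x":17,"z":30},{"x":17,"z":30}]' >/dev/null
python3 -m inch '[{"x":17,"z":30},{"x":17,"z":30},{"x":17,"z":30},{"x":17,"z":30},{}]'
```

```text
validation failed for argument at $[0]...
validation failed for argument at $[0]...
validation failed for argument at $[0]...
validation failed for argument at $[0]...
validation failed for argument at $[0]...
validation failed for argument at $[0]...
validation failed for argument at $[0]...
```

```bash
python3 -m inch '[{"ay":-0.121,"hand":-1}]' 30; python3 -m inch '[{"ax":0,"ay":-0.121,"az":0,"x":0,"y":0,"z":0,"hand":-1}]' 30; python3 -m inch --help | head -20
```

```text
time: 0.23
eef_pos: [0.159, -0.6556, 0.2415]
tcp_rot: [-0.581, 0.403, -0.402, 0.582]
contact_force: [-0.7, 0.2, -0.4]
opening: 1.001validation failed for argument at $[0]...
invalid input: not JSON, or not a number
```

```bash

python3 -m inch '[{"ay":-0.121,"hand":-1},{"ay":-0.121,"hand":-1},{"ay":-0.121,"hand":-1},{"ay":-0.121,"hand":-1},{"ay":-0.121,"hand":-1}]'; echo
python3 -m inch '[{"ay":-0.121,"x":1,"hand":-1}]'; echo;  python3 -m inch '[{"hand":-1}]'; echo; python3 -m inch '[{"x":1,"hand":-1}]'
```

```text
validation failed for argument at $[0]...
validation failed for argument at $[0]...
validation failed for argument at $[0]...
validation failed for argument at $[0]...
```

All seven keys are needed in each row.

```bash

python3 -m inch '[{"ax":0,"ay":-0.121,"az":0,"x":0,"y":0,"z":0,"hand":-1},{"ax":0,"ay":-0.121,"az":0,"x":0,"y":0,"z":0,"hand":-1},{"ax":0,"ay":-0.121,"az":0,"x":0,"y":0,"z":0,"hand":-1},{"ax":0,"ay":-0.121,"az":0,"x":0,"y":0,"z":0,"hand":-1},{"ax":0,"ay":-0.121,"az":0,"x":0,"y":0,"z":0,"hand":-1}]' >/dev/null
python3 -m inch '[{"ax":0,"ay":-0.121,"az":0,"x":0,"y":0,"z":0,"hand":-1},{"ax":0,"ay":-0.121,"az":0,"x":0,"y":0,"z":0,"hand":-1},{"ax":0,"ay":-0.121,"az":0,"x":0,"y":0,"z":0,"hand":-1},{"ax":0,"ay":-0.121,"az":0,"x":0,"y":0,"z":0,"hand":-1},{"ax":0,"ay":-0.121,"az":0,"x":0,"y":0,"z":0,"hand":-1}]' ; echo
python3 -m inch '[{"ax":0,"ay":0,"az":0,"x":0,"y":0,"z":0,"hand":-1},{"ax":0,"ay":0,"az":0,"x":0,"y":0,"z":0,"hand":-1}]'
```

```text
time: 1.07
eef_pos: [0.159, -0.6557, 0.2417]
tcp_rot: [-0.707, -0.001, 0.001, 0.707]
contact_force: [-0.4, 0.4, 0.2]
opening: 0.998

time: 1.23
eef_pos: [0.159, -0.6558, 0.2419]
tcp_rot: [-0.707, 0.002, -0.002, 0.707]
contact_force: [0.3, -0.3, 0.8]
opening: 1.0
```

```bash

python3 -m inch '[{"ax":0,"ay":0,"az":0,"x":17,"y":0,"z":30,"hand":-1},{"ax":0,"ay":0,"az":0,"x":17,"y":0,"z":30,"hand":-1},{"ax":0,"ay":0,"az":0,"x":17,"y":0,"z":30,"hand":-1},{"ax":0,"ay":0,"az":0,"x":17,"y":0,"z":30,"hand":-1},{"ax":0,"ay":0,"az":0,"x":17,"y":0,"z":30,"hand":-1}]' >/dev/null
python3 -m inch '[{"ax":0,"ay":0,"az":0,"x":17,"y":0,"z":30,"hand":-1},{"ax":0,"ay":0,"az":0,"x":17,"y":0,"z":30,"hand":-1},{"ax":0,"ay":0,"az":0,"x":17,"y":0,"z":30,"hand":-1},{"ax":0,"ay":0,"az":0,"x":17,"y":0,"z":30,"hand":-1},{"ax":0,"ay":0,"az":0,"x":17,"y":0,"z":30,"hand":-1}]'; echo
python3 -m inch '[{"ax":0,"ay":0,"az":0,"x":17,"y":0,"z":30,"hand":-1},{"ax":0,"ay":0,"az":0,"x":17,"y":0,"z":30,"hand":-1},{"ax":0,"ay":0,"az":0,"x":17,"y":0,"z":30,"hand":-1},{"ax":0,"ay":0,"az":0,"x":17,"y":0,"z":30,"hand":-1},{"ax":0,"ay":0,"az":0,"x":17,"y":0,"z":30,"hand":-1}]' >/dev/null
python3 -m inch '[{"ax":0,"ay":0,"az":0,"x":17,"y":-10,"z":30,"hand":-1},{"ax":0,"ay":0,"az":0,"x":17,"y":-10,"z":30,"hand":-1},{"ax":0,"ay":0,"az":0,"x":17,"y":0,"z":30,"hand":-1},{"ax":0,"ay":0,"az":0,"x":17,"y":0,"z":30,"hand":-1},{"ax":0,"ay":0,"az":0,"x":0,"y":0,"z":0,"hand":-1}]'; echo
python3 - <<'E'
from h import *
look('w1',dict(pet=(.5175,.0004,.176),can1=(.4202,-.0622,.04),can2=(.4047,-.173,.04),wine=(.4072,.1703,.186)))
E
```

```text
time: 2.07
eef_pos: [0.3301, -0.3547, 0.2424]
tcp_rot: [0.707, -0.002, 0.002, -0.707]
contact_force: [0.6, 0.0, -1.4]
opening: 1.001

time: 2.9
eef_pos: [0.4849, -0.0822, 0.2628]
tcp_rot: [-0.706, -0.001, -0.0, 0.708]
contact_force: [-0.3, -0.1, -0.2]
opening: 1.003

pet [365.3  97.3]
can1 [263.2 156.8]
can2 [255.8 243.8]
wine [ 218.2 -100.7]
[ 0.4849 -0.0822  0.2628] [-0.706 -0.001 -0.     0.708]
```

View pics/w1.png

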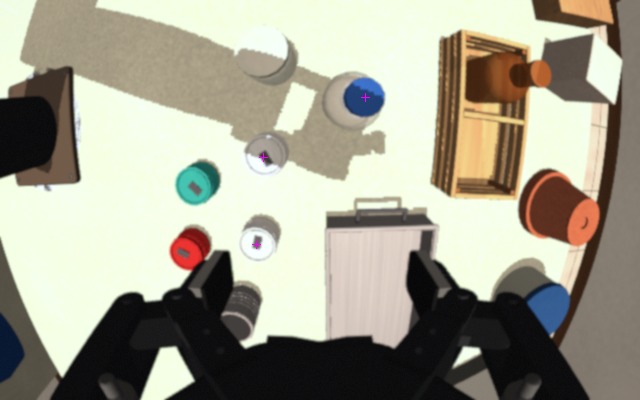

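Wrist view: the marks sit on their objects (PET cap (365,97), cans (264,155) and (257,244)). Positions are good to about 2 mm, so I'll grasp the PET bottle.

```bash

python3 -m inch '[{"ax":0,"ay":0,"az":0,"x":11,"y":0,"z":27,"hand":-1},{"ax":0,"ay":0,"az":0,"x":11,"y":0,"z":27,"hand":-1},{"ax":0,"ay":0,"az":0,"x":11,"y":0,"z":28,"hand":-1},{"ax":0,"ay":0,"az":0,"x":0,"y":20,"z":0,"hand":-1},{"ax":0,"ay":0,"az":0,"x":0,"y":20,"z":0,"hand":-1}]'; echo
python3 -m inch '[{"ax":0,"ay":0,"az":0,"x":0,"y":25,"z":0,"hand":-1},{"ax":0,"ay":0,"az":0,"x":0,"y":25,"z":0,"hand":-1},{"ax":0,"ay":0,"az":0,"x":0,"y":22,"z":0,"hand":-1},{"ax":0,"ay":0,"az":0,"x":0,"y":0,"z":0,"hand":-0.3},{"ax":0,"ay":0,"az":0,"x":0,"y":0,"z":0,"hand":-0.1}]' 30; echo
python3 -m inch '[{"ax":0,"ay":0,"az":0,"x":0,"y":0,"z":0,"hand":0.2},{"ax":0,"ay":0,"az":0,"x":0,"y":0,"z":0,"hand":0.4},{"ax":0,"ay":0,"az":0,"x":0,"y":0,"z":0,"hand":0.6},{"ax":0,"ay":0,"az":0,"x":0,"y":0,"z":0,"hand":1},{"ax":0,"ay":0,"az":0,"x":0,"y":0,"z":0,"hand":1}]'; echo
python3 -m inch '[{"ax":0,"ay":0,"az":0,"x":0,"y":0,"z":0,"hand":1},{"ax":0,"ay":0,"az":0,"x":0,"y":0,"z":0,"hand":1},{"ax":0,"ay":0,"az":0,"x":0,"y":0,"z":0,"hand":1}]'
```

```text
time: 3.37
eef_pos: [0.5175, -0.0045, 0.2234]
tcp_rot: [0.708, 0.0, 0.002, -0.707]
contact_force: [-0.5, -0.8, -0.7]
opening: 1.005

time: 3.78
eef_pos: [0.5153, -0.0053, 0.1492]
tcp_rot: [-0.707, 0.003, -0.0, 0.707]
contact_force: [0.2, -0.4, 0.5]
opening: 0.745

time: 4.2
eef_pos: [0.5176, -0.005, 0.1525]
tcp_rot: [0.707, 0.001, 0.002, -0.707]
contact_force: [-1.8, -1.2, 4.9]
opening: 0.327

time: 4.45
eef_pos: [0.5176, -0.005, 0.1525]
tcp_rot: [0.707, 0.001, 0.002, -0.707]
contact_force: [-0.5, -0.4, 6.6]
opening: 0.332
```

```bash

python3 -m inch '[{"ax":0,"ay":0,"az":0,"x":0,"y":-10,"z":0,"hand":1},{"ax":0,"ay":0,"az":0,"x":0,"y":-25,"z":0,"hand":1},{"ax":0,"ay":0,"az":0,"x":0,"y":-25,"z":0,"hand":1},{"ax":0,"ay":0,"az":0,"x":0,"y":-25,"z":0,"hand":1},{"ax":0,"ay":0,"az":0,"x":0,"y":-25,"z":0,"hand":1}]'; echo
python3 -m inch '[{"ax":0,"ay":0,"az":0,"x":5,"y":0,"z":25,"hand":1},{"ax":0,"ay":0,"az":0,"x":5,"y":0,"z":28,"hand":1},{"ax":0,"ay":0,"az":0,"x":5,"y":0,"z":30,"hand":1},{"ax":0,"ay":0,"az":0,"x":5,"y":0,"z":30,"hand":1},{"ax":0,"ay":0,"az":0,"x":5,"y":0,"z":30,"hand":1}]' ; echo
python3 -m inch '[{"ax":0,"ay":0,"az":0,"x":5,"y":0,"z":30,"hand":1},{"ax":0,"ay":0,"az":0,"x":5,"y":0,"z":30,"hand":1},{"ax":0,"ay":0,"az":0,"x":5,"y":0,"z":28,"hand":1},{"ax":0,"ay":0,"az":0,"x":5,"y":0,"z":25,"hand":1},{"ax":0,"ay":0,"az":0,"x":4,"y":0,"z":26,"hand":1}]' ; echo
python3 -m inch '[{"ax":0,"ay":0,"az":0,"x":0,"y":0,"z":0,"hand":1},{"ax":0,"ay":0,"az":0,"x":0,"y":0,"z":0,"hand":1},{"ax":0,"ay":0,"az":0,"x":0,"y":0,"z":0,"hand":1}]' 
python3 - <<'E'
from h import *
from plant import *
import cv2
look('w2')
for n in('scene','top'):
    c=read_camera(n); cv2.imwrite(f'pics/{n}2.png',c['img'][:,:,::-1])
a=cv2.imread('pics/w2.png')[:,100:500]; b=cv2.imread('pics/scene2.png')[100:300,310:510]
cv2.imwrite('pics/m2.png',np.hstack([a,cv2.convertScaleAbs(cv2.resize(b,(400,400)),alpha=1.4)]))
E
```

```text
time: 4.87
eef_pos: [0.5159, -0.0045, 0.2617]
tcp_rot: [-0.707, 0.001, -0.001, 0.707]
contact_force: [0.3, -0.2, -0.5]
opening: 0.327

time: 5.28
eef_pos: [0.5414, 0.1396, 0.2608]
tcp_rot: [-0.707, 0.001, -0.001, 0.707]
contact_force: [0.0, -0.6, -0.9]
opening: 0.33

time: 5.7
eef_pos: [0.5657, 0.2787, 0.2605]
tcp_rot: [0.707, -0.001, 0.0, -0.707]
contact_force: [-0.1, 0.0, -0.0]
opening: 0.334

time: 5.95
eef_pos: [0.5656, 0.2769, 0.2602]
tcp_rot: [0.707, -0.001, 0.0, -0.707]
contact_force: [-0.0, -0.2, -0.1]
opening: 0.326
[0.5656 0.2769 0.2602] [ 0.707 -0.001  0.    -0.707]
```

View pics/m2.png

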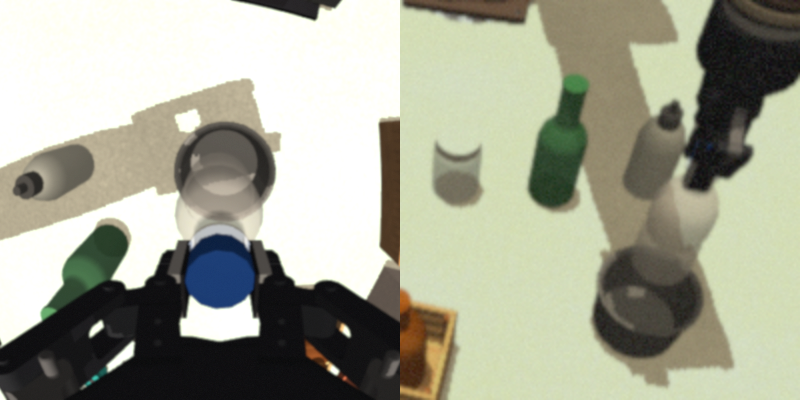

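The PET bottle hangs upright over the tub in both views, with its foot 108 mm up. Lowering it.

```bash

python3 -m inch '[{"ax":0,"ay":0,"az":0,"x":0,"y":22,"z":0,"hand":1},{"ax":0,"ay":0,"az":0,"x":0,"y":22,"z":0,"hand":1},{"ax":0,"ay":0,"az":0,"x":0,"y":22,"z":0,"hand":1},{"ax":0,"ay":0,"az":0,"x":0,"y":22,"z":0,"hand":1},{"ax":0,"ay":0,"az":0,"x":0,"y":10,"z":0,"hand":1}]'; echo
python3 -m inch '[{"ax":0,"ay":0,"az":0,"x":0,"y":2,"z":0,"hand":1},{"ax":0,"ay":0,"az":0,"x":0,"y":2,"z":0,"hand":1},{"ax":0,"ay":0,"az":0,"x":0,"y":0,"z":0,"hand":1}]'
```

```text
time: 6.52
eef_pos: [0.5643, 0.2757, 0.159]
tcp_rot: [0.708, -0.003, -0.001, -0.707]
contact_force: [-0.8, -1.8, -1.3]
opening: 0.329

time: 6.77
eef_pos: [0.5666, 0.2771, 0.1594]
tcp_rot: [-0.707, 0.0, -0.001, 0.707]
contact_force: [-0.4, -0.8, -0.3]
opening: 0.33
```

```bash

python3 -m inch '[{"ax":0,"ay":0,"az":0,"x":0,"y":2,"z":0,"hand":1},{"ax":0,"ay":0,"az":0,"x":0,"y":0,"z":0,"hand":1},{"ax":0,"ay":0,"az":0,"x":0,"y":0,"z":0,"hand":1}]'; echo
python3 -m inch '[{"ax":0,"ay":0,"az":0,"x":0,"y":0,"z":0,"hand":0.3},{"ax":0,"ay":0,"az":0,"x":0,"y":0,"z":0,"hand":0.2},{"ax":0,"ay":0,"az":0,"x":0,"y":0,"z":0,"hand":0},{"ax":0,"ay":0,"az":0,"x":0,"y":0,"z":0,"hand":-0.3},{"ax":0,"ay":0,"az":0,"x":0,"y":0,"z":0,"hand":-0.5}]'; echo
python3 -m inch '[{"ax":0,"ay":0,"az":0,"x":0,"y":-5,"z":0,"hand":-0.5},{"ax":0,"ay":0,"az":0,"x":0,"y":-20,"z":0,"hand":-1},{"ax":0,"ay":0,"az":0,"x":0,"y":-25,"z":0,"hand":-1},{"ax":0,"ay":0,"az":0,"x":0,"y":-25,"z":0,"hand":-1},{"ax":0,"ay":0,"az":0,"x":0,"y":-15,"z":0,"hand":-1}]'
python3 - <<'E'
from h import *
look('w3',dict(petfoot=(.566,.282,.005),cap=(.566,.282,.181),wine=(.4072,.1703,.186)))
E
```

```text
time: 7.02
eef_pos: [0.5666, 0.2774, 0.1576]
tcp_rot: [-0.707, -0.0, -0.001, 0.707]
contact_force: [0.8, 0.7, 0.1]
opening: 0.331

time: 7.43
eef_pos: [0.5658, 0.2772, 0.1562]
tcp_rot: [0.707, -0.001, 0.001, -0.707]
contact_force: [0.1, -0.9, 0.4]
opening: 0.745

time: 7.85
eef_pos: [0.5669, 0.2775, 0.2501]
tcp_rot: [-0.707, -0.001, -0.002, 0.708]
contact_force: [0.8, 0.8, 1.2]
opening: 0.997
petfoot [317.5 166. ]
cap [317.2 211.8]
wine [145.9 326.8]
[0.5669 0.2775 0.2501] [-0.707 -0.001 -0.002  0.708]
```

View pics/w3.png

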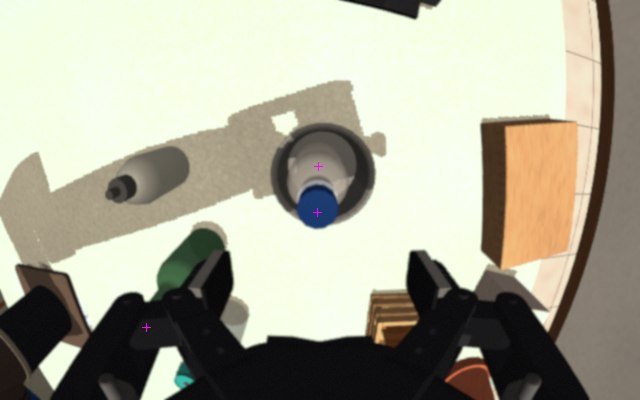

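The PET bottle stands in the tub (cap seen at (318,205), within a few mm of prediction). Next, the wine bottle.

```bash

python3 -m inch '[{"ax":0,"ay":0,"az":0,"x":-20,"y":0,"z":-13,"hand":-1},{"ax":0,"ay":0,"az":0,"x":-28,"y":0,"z":-19,"hand":-1},{"ax":0,"ay":0,"az":0,"x":-28,"y":0,"z":-19,"hand":-1},{"ax":0,"ay":0,"az":0,"x":-28,"y":0,"z":-18,"hand":-1},{"ax":0,"ay":0,"az":0,"x":-28,"y":0,"z":-19,"hand":-1}]' >/dev/null
python3 -m inch '[{"ax":0,"ay":0,"az":0,"x":-28,"y":0,"z":-19,"hand":-1},{"ax":0,"ay":0,"az":0,"x":0,"y":0,"z":0,"hand":-1},{"ax":0,"ay":0,"az":0,"x":0,"y":0,"z":0,"hand":-1}]'; echo
python3 - <<'E'
from h import *
look('w4',dict(wine=(.4072,.1703,.186),foot=(.4072,.1703,0)))
E
```

```text
time: 8.57
eef_pos: [0.4044, 0.17, 0.2458]
tcp_rot: [-0.707, 0.001, -0.001, 0.707]
contact_force: [0.8, 0.4, 0.4]
opening: 0.999

wine [323.  222.2]
foot [321.2 169. ]
[0.4044 0.17   0.2458] [-0.707  0.001 -0.001  0.707]
```

View pics/w4.png

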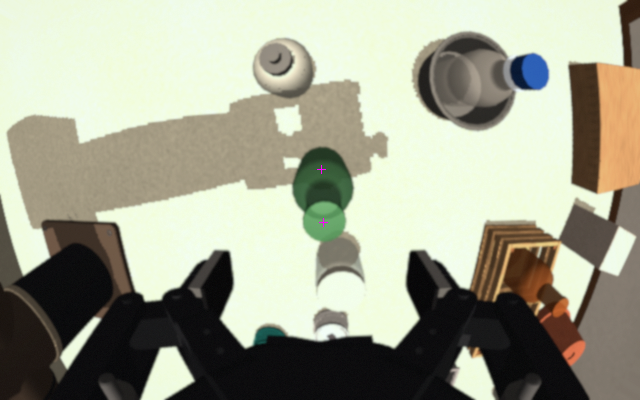

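The wine lip sits at (324,221), right on its mark. Descend and grip.

```bash

python3 -m inch '[{"ax":0,"ay":0,"az":0,"x":3,"y":15,"z":0,"hand":-1},{"ax":0,"ay":0,"az":0,"x":0,"y":20,"z":0,"hand":-1},{"ax":0,"ay":0,"az":0,"x":0,"y":20,"z":0,"hand":-1},{"ax":0,"ay":0,"az":0,"x":0,"y":20,"z":0,"hand":-1},{"ax":0,"ay":0,"az":0,"x":0,"y":15,"z":0,"hand":-1}]' 45; echo
python3 -m inch '[{"ax":0,"ay":0,"az":0,"x":0,"y":0,"z":0,"hand":-0.3},{"ax":0,"ay":0,"az":0,"x":0,"y":0,"z":0,"hand":0},{"ax":0,"ay":0,"az":0,"x":0,"y":0,"z":0,"hand":0.2},{"ax":0,"ay":0,"az":0,"x":0,"y":0,"z":0,"hand":0.4},{"ax":0,"ay":0,"az":0,"x":0,"y":0,"z":0,"hand":0.6}]'; echo
python3 -m inch '[{"ax":0,"ay":0,"az":0,"x":0,"y":0,"z":0,"hand":1},{"ax":0,"ay":0,"az":0,"x":0,"y":0,"z":0,"hand":1},{"ax":0,"ay":0,"az":0,"x":0,"y":0,"z":0,"hand":1},{"ax":0,"ay":0,"az":0,"x":0,"y":0,"z":0,"hand":1}]'; echo
python3 -m inch '[{"ax":0,"ay":0,"az":0,"x":0,"y":-10,"z":0,"hand":1},{"ax":0,"ay":0,"az":0,"x":0,"y":-20,"z":0,"hand":1},{"ax":0,"ay":0,"az":0,"x":0,"y":-25,"z":0,"hand":1},{"ax":0,"ay":0,"az":0,"x":0,"y":-25,"z":0,"hand":1},{"ax":0,"ay":0,"az":0,"x":0,"y":-25,"z":0,"hand":1}]'
```

```text
time: 9.03
eef_pos: [0.4093, 0.171, 0.1547]
tcp_rot: [0.707, -0.001, 0.0, -0.707]
contact_force: [-0.4, -0.8, 0.3]
opening: 0.999

time: 9.45
eef_pos: [0.4096, 0.1708, 0.1578]
tcp_rot: [-0.707, 0.0, -0.001, 0.707]
contact_force: [-6.2, -0.1, 8.4]
opening: 0.307

time: 9.78
eef_pos: [0.409, 0.1707, 0.1578]
tcp_rot: [-0.707, 0.0, -0.001, 0.707]
contact_force: [-2.1, 0.0, 5.4]
opening: 0.304

time: 10.2
eef_pos: [0.4084, 0.1704, 0.2623]
tcp_rot: [0.707, -0.001, 0.001, -0.707]
contact_force: [0.0, -0.0, -2.2]
opening: 0.301
```

```bash

python3 -m inch '[{"ax":0,"ay":0,"az":0,"x":20,"y":-5,"z":-10,"hand":1},{"ax":0,"ay":0,"az":0,"x":25,"y":-5,"z":-20,"hand":1},{"ax":0,"ay":0,"az":0,"x":25,"y":0,"z":-28,"hand":1},{"ax":0,"ay":0,"az":0,"x":25,"y":0,"z":-28,"hand":1},{"ax":0,"ay":0,"az":0,"x":25,"y":0,"z":-28,"hand":1}]'; echo
python3 -m inch '[{"ax":0,"ay":0,"az":0,"x":20,"y":0,"z":-30,"hand":1},{"ax":0,"ay":0,"az":0,"x":14,"y":0,"z":-30,"hand":1},{"ax":0,"ay":0,"az":0,"x":14,"y":0,"z":-30,"hand":1},{"ax":0,"ay":0,"az":0,"x":0,"y":0,"z":-20,"hand":1},{"ax":0,"ay":0,"az":0,"x":0,"y":0,"z":0,"hand":1}]'; echo
python3 -m inch '[{"ax":0,"ay":0,"az":0,"x":15,"y":0,"z":0,"hand":1},{"ax":0,"ay":0,"az":0,"x":25,"y":0,"z":0,"hand":1},{"ax":0,"ay":0,"az":0,"x":28,"y":0,"z":0,"hand":1},{"ax":0,"ay":0,"az":0,"x":25,"y":0,"z":0,"hand":1},{"ax":0,"ay":0,"az":0,"x":17,"y":0,"z":0,"hand":1}]'; echo
python3 -m inch '[{"ax":0,"ay":0,"az":0,"x":0,"y":0,"z":0,"hand":1},{"ax":0,"ay":0,"az":0,"x":0,"y":0,"z":0,"hand":1},{"ax":0,"ay":0,"az":0,"x":0,"y":0,"z":0,"hand":1}]' 
python3 - <<'E'
from h import *
from plant import *
import cv2
look('w5',dict(bay=(.687,-.054,.006),b=(.731,-.0985,.07),c=(.643,-.0095,.07)))
s=cv2.convertScaleAbs(read_camera('scene')['img'][:,:,::-1],alpha=1.4)[130:330,210:410]
cv2.imwrite('pics/m5.png',np.hstack([cv2.imread('pics/w5.png')[:,120:520],cv2.resize(s,(400,400))]))
E
```

```text
time: 10.62
eef_pos: [0.5293, 0.055, 0.2716]
tcp_rot: [0.707, -0.0, 0.001, -0.707]
contact_force: [0.6, 0.8, -1.9]
opening: 0.306

time: 11.03
eef_pos: [0.5767, -0.0579, 0.2709]
tcp_rot: [0.708, -0.002, 0.002, -0.706]
contact_force: [-0.4, 0.2, -1.7]
opening: 0.31

time: 11.45
eef_pos: [0.6877, -0.0534, 0.2709]
tcp_rot: [-0.707, 0.0, -0.001, 0.707]
contact_force: [-0.9, 0.6, -1.9]
opening: 0.308

time: 11.7
eef_pos: [0.6854, -0.0535, 0.2709]
tcp_rot: [-0.707, 0.001, -0.0, 0.707]
contact_force: [-0.2, -0.0, -1.9]
opening: 0.305
bay [320.5 166.8]
b [359.1 215.5]
c [279.8 137.4]
[ 0.6854 -0.0535  0.2709] [-0.707  0.001 -0.     0.707]
```

View pics/m5.png

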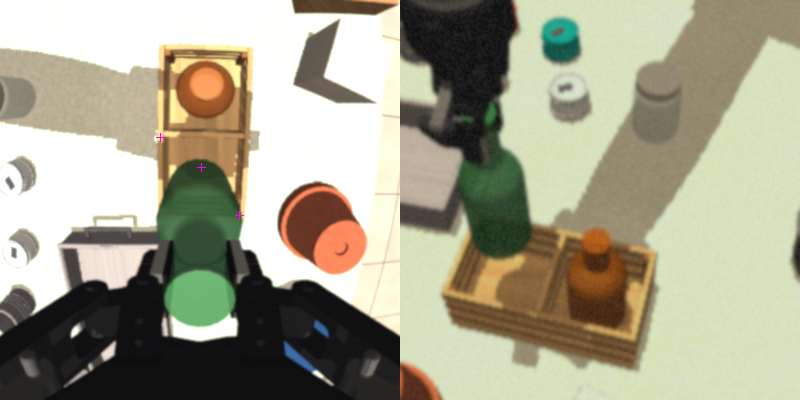

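The wrist view puts the bay rim centre about 4 px right of and 3–4 px above my marks, so I'll shift 4 mm in x and 3 mm in y. The bottle hangs upright. Lowering.

```bash

python3 -m inch '[{"ax":0,"ay":0,"az":0,"x":4,"y":10,"z":3,"hand":1},{"ax":0,"ay":0,"az":0,"x":0,"y":20,"z":0,"hand":1},{"ax":0,"ay":0,"az":0,"x":0,"y":20,"z":0,"hand":1},{"ax":0,"ay":0,"az":0,"x":0,"y":20,"z":0,"hand":1},{"ax":0,"ay":0,"az":0,"x":0,"y":20,"z":0,"hand":1}]'; echo
python3 -m inch '[{"ax":0,"ay":0,"az":0,"x":0,"y":10,"z":0,"hand":1},{"ax":0,"ay":0,"az":0,"x":0,"y":3,"z":0,"hand":1},{"ax":0,"ay":0,"az":0,"x":0,"y":2,"z":0,"hand":1},{"ax":0,"ay":0,"az":0,"x":0,"y":0,"z":0,"hand":1},{"ax":0,"ay":0,"az":0,"x":0,"y":0,"z":0,"hand":1}]'
```

```text
time: 12.22
eef_pos: [0.6897, -0.0507, 0.18]
tcp_rot: [-0.707, 0.001, -0.001, 0.707]
contact_force: [0.6, 0.1, -2.1]
opening: 0.308

time: 12.63
eef_pos: [0.6911, -0.0512, 0.1681]
tcp_rot: [0.707, 0.0, 0.002, -0.707]
contact_force: [-0.3, 0.0, -2.3]
opening: 0.303
```

```bash

python3 -m inch '[{"ax":0,"ay":0,"az":0,"x":0,"y":2,"z":0,"hand":1},{"ax":0,"ay":0,"az":0,"x":0,"y":2,"z":0,"hand":1},{"ax":0,"ay":0,"az":0,"x":0,"y":0,"z":0,"hand":1},{"ax":0,"ay":0,"az":0,"x":0,"y":0,"z":0,"hand":1}]'
```

```text
time: 12.97
eef_pos: [0.691, -0.0513, 0.1638]
tcp_rot: [0.707, 0.0, 0.002, -0.707]
contact_force: [-1.0, -0.3, 0.7]
opening: 0.306
```

Contact made (the weight is off the wrist). Open gently and retreat straight up, then head for can 1.

```bash

python3 -m inch '[{"ax":0,"ay":0,"az":0,"x":0,"y":0,"z":0,"hand":0.3},{"ax":0,"ay":0,"az":0,"x":0,"y":0,"z":0,"hand":0.2},{"ax":0,"ay":0,"az":0,"x":0,"y":0,"z":0,"hand":0},{"ax":0,"ay":0,"az":0,"x":0,"y":0,"z":0,"hand":-0.3},{"ax":0,"ay":0,"az":0,"x":0,"y":0,"z":0,"hand":-0.5}]'; echo
python3 -m inch '[{"ax":0,"ay":0,"az":0,"x":0,"y":-5,"z":0,"hand":-0.5},{"ax":0,"ay":0,"az":0,"x":0,"y":-20,"z":0,"hand":-0.7},{"ax":0,"ay":0,"az":0,"x":0,"y":-25,"z":0,"hand":-0.7},{"ax":0,"ay":0,"az":0,"x":0,"y":-25,"z":0,"hand":-0.7},{"ax":0,"ay":0,"az":0,"x":0,"y":-15,"z":0,"hand":-0.7}]'; echo
python3 -m inch '[{"ax":0,"ay":0,"az":0,"x":-20,"y":0,"z":0,"hand":-0.7},{"ax":0,"ay":0,"az":0,"x":-30,"y":0,"z":0,"hand":-0.7},{"ax":0,"ay":0,"az":0,"x":-30,"y":0,"z":0,"hand":-0.7},{"ax":0,"ay":0,"az":0,"x":-30,"y":0,"z":0,"hand":-0.7},{"ax":0,"ay":0,"az":0,"x":-30,"y":0,"z":0,"hand":-0.7}]' >/dev/null
python3 -m inch '[{"ax":0,"ay":0,"az":0,"x":-30,"y":20,"z":0,"hand":-0.7},{"ax":0,"ay":0,"az":0,"x":-30,"y":20,"z":-5,"hand":-0.7},{"ax":0,"ay":0,"az":0,"x":-30,"y":20,"z":-5,"hand":-0.7},{"ax":0,"ay":0,"az":0,"x":-30,"y":20,"z":0,"hand":-0.7},{"ax":0,"ay":0,"az":0,"x":-10,"y":20,"z":0,"hand":-0.7}]' ; echo
python3 -m inch '[{"ax":0,"ay":0,"az":0,"x":0,"y":0,"z":0,"hand":-0.7},{"ax":0,"ay":0,"az":0,"x":0,"y":0,"z":0,"hand":-0.7}]'
python3 - <<'E'
from h import *
look('w6',dict(can1=(.4202,-.0622,.04),can2=(.4047,-.173,.04),lip=(.690,-.051,.192)))
E
```

```text
time: 13.38
eef_pos: [0.6902, -0.051, 0.1622]
tcp_rot: [-0.707, 0.001, -0.001, 0.707]
contact_force: [-0.6, 0.1, -0.2]
opening: 0.746

time: 13.8
eef_pos: [0.6913, -0.0512, 0.2562]
tcp_rot: [0.707, 0.001, 0.002, -0.707]
contact_force: [0.5, -0.5, 1.3]
opening: 0.847

time: 14.63
eef_pos: [0.4168, -0.06, 0.1508]
tcp_rot: [-0.707, 0.002, -0.0, 0.707]
contact_force: [-0.3, -0.1, -0.8]
opening: 0.851

time: 14.8
eef_pos: [0.4198, -0.0604, 0.1521]
tcp_rot: [-0.707, 0.001, -0.001, 0.707]
contact_force: [1.1, -0.3, 0.7]
opening: 0.852
can1 [319.6 202.2]
can2 [303.9 311.5]
lip [688.1 246.1]
[ 0.4198 -0.0604  0.1521] [-0.707  0.001 -0.001  0.707]
```

View pics/w6.png

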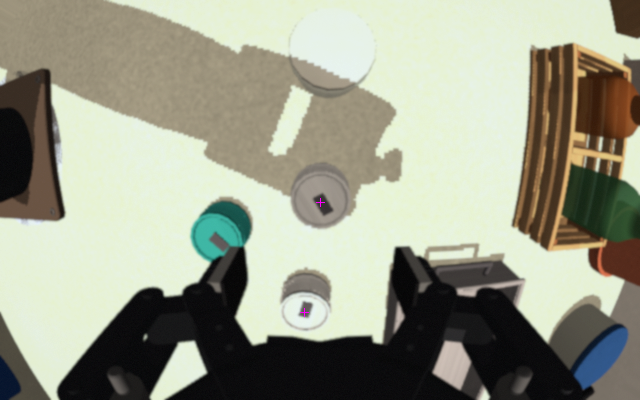

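Can 1 is at (321,197), about 3 mm further in +y than marked. Descending.

```bash

python3 -m inch '[{"ax":0,"ay":0,"az":0,"x":1,"y":25,"z":1,"hand":-0.7},{"ax":0,"ay":0,"az":0,"x":0,"y":30,"z":0,"hand":-0.7},{"ax":0,"ay":0,"az":0,"x":0,"y":30,"z":0,"hand":-0.7},{"ax":0,"ay":0,"az":0,"x":0,"y":30,"z":0,"hand":-0.7},{"ax":0,"ay":0,"az":0,"x":0,"y":13,"z":0,"hand":-0.7}]' 25; echo
python3 -m inch '[{"ax":0,"ay":0,"az":0,"x":0,"y":4,"z":0,"hand":-0.7},{"ax":0,"ay":0,"az":0,"x":0,"y":0,"z":0,"hand":-0.7},{"ax":0,"ay":0,"az":0,"x":0,"y":0,"z":0,"hand":-0.7}]'; echo
python3 -m inch '[{"ax":0,"ay":0,"az":0,"x":0,"y":0,"z":0,"hand":-0.5},{"ax":0,"ay":0,"az":0,"x":0,"y":0,"z":0,"hand":-0.3},{"ax":0,"ay":0,"az":0,"x":0,"y":0,"z":0,"hand":-0.1},{"ax":0,"ay":0,"az":0,"x":0,"y":0,"z":0,"hand":0.2},{"ax":0,"ay":0,"az":0,"x":0,"y":0,"z":0,"hand":0.5}]'; echo
python3 -m inch '[{"ax":0,"ay":0,"az":0,"x":0,"y":0,"z":0,"hand":0.5},{"ax":0,"ay":0,"az":0,"x":0,"y":0,"z":0,"hand":0.5},{"ax":0,"ay":0,"az":0,"x":0,"y":0,"z":0,"hand":0.5}]'
```

```text
time: 15.27
eef_pos: [0.422, -0.0595, 0.0227]
tcp_rot: [-0.707, 0.001, -0.0, 0.707]
contact_force: [-1.3, 1.2, 0.2]
opening: 0.849

time: 15.52
eef_pos: [0.4235, -0.0602, 0.0219]
tcp_rot: [0.708, 0.001, 0.002, -0.707]
contact_force: [-0.2, 0.8, 1.1]
opening: 0.846

time: 15.93
eef_pos: [0.4229, -0.0601, 0.0221]
tcp_rot: [0.708, 0.001, 0.002, -0.707]
contact_force: [-0.8, 0.9, 5.6]
opening: 0.62

time: 16.18
eef_pos: [0.4229, -0.0601, 0.0221]
tcp_rot: [0.708, 0.001, 0.002, -0.707]
contact_force: [0.0, 1.1, 7.3]
opening: 0.626
```

```bash

python3 -m inch '[{"ax":0,"ay":0,"az":0,"x":0,"y":-10,"z":0,"hand":0.5},{"ax":0,"ay":0,"az":0,"x":0,"y":-25,"z":0,"hand":0.5},{"ax":0,"ay":0,"az":0,"x":0,"y":-25,"z":0,"hand":0.5},{"ax":0,"ay":0,"az":0,"x":0,"y":-25,"z":0,"hand":0.5},{"ax":0,"ay":0,"az":0,"x":0,"y":-15,"z":0,"hand":0.5}]'; echo
python3 -m inch '[{"ax":0,"ay":0,"az":0,"x":20,"y":0,"z":-20,"hand":0.5},{"ax":0,"ay":0,"az":0,"x":28,"y":0,"z":-27,"hand":0.5},{"ax":0,"ay":0,"az":0,"x":28,"y":0,"z":-27,"hand":0.5},{"ax":0,"ay":0,"az":0,"x":28,"y":0,"z":-27,"hand":0.5},{"ax":0,"ay":0,"az":0,"x":28,"y":0,"z":-27,"hand":0.5}]' >/dev/null
python3 -m inch '[{"ax":0,"ay":0,"az":0,"x":7,"y":0,"z":-7,"hand":0.5},{"ax":0,"ay":0,"az":0,"x":0,"y":0,"z":0,"hand":0.5},{"ax":0,"ay":0,"az":0,"x":0,"y":0,"z":0,"hand":0.5}]'
python3 - <<'E'
from h import *
look('w7',dict(slot=(.562,-.1955,.004),a=(.628,-.147,.053),b=(.493,-.147,.053),can2=(.4047,-.173,.04),tin=(.3663,-.2861,.072)))
E
```

```text
time: 16.6
eef_pos: [0.4222, -0.0598, 0.1236]
tcp_rot: [0.708, 0.001, 0.002, -0.707]
contact_force: [1.4, 0.0, 0.0]
opening: 0.627

time: 17.27
eef_pos: [0.5592, -0.1943, 0.1202]
tcp_rot: [-0.707, 0.001, -0.0, 0.707]
contact_force: [0.9, 0.1, -0.3]
opening: 0.627
slot [322.6 200.1]
a [421.7 151.3]
b [219.9 151.6]
can2 [128.4 186.5]
tin [106.1 317.9]
[ 0.5592 -0.1943  0.1202] [-0.707  0.001 -0.     0.707]
```

View pics/w7.png

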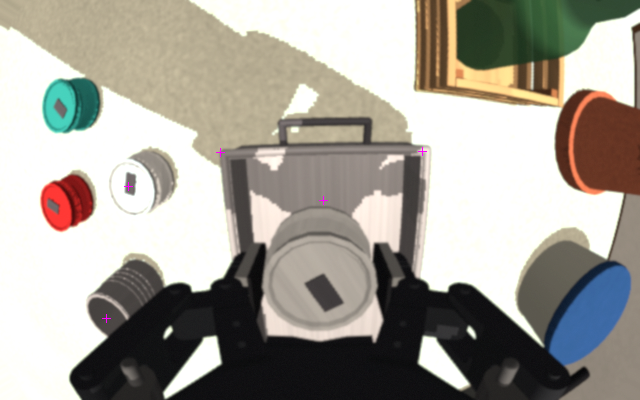

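The can is held level over the tray. The tray end is centred at about (326,150), roughly 4 mm to +x of my marks. Lowering.

```bash

python3 -m inch '[{"ax":0,"ay":0,"az":0,"x":6,"y":15,"z":0,"hand":0.5},{"ax":0,"ay":0,"az":0,"x":0,"y":25,"z":0,"hand":0.5},{"ax":0,"ay":0,"az":0,"x":0,"y":25,"z":0,"hand":0.5},{"ax":0,"ay":0,"az":0,"x":0,"y":20,"z":0,"hand":0.5},{"ax":0,"ay":0,"az":0,"x":0,"y":5,"z":0,"hand":0.5}]'; echo
python3 -m inch '[{"ax":0,"ay":0,"az":0,"x":0,"y":2,"z":0,"hand":0.5},{"ax":0,"ay":0,"az":0,"x":0,"y":1,"z":0,"hand":0.5},{"ax":0,"ay":0,"az":0,"x":0,"y":0,"z":0,"hand":0.5}]'
```

```text
time: 17.73
eef_pos: [0.562, -0.1916, 0.0266]
tcp_rot: [-0.706, 0.003, 0.002, 0.709]
contact_force: [-1.6, 0.4, -0.7]
opening: 0.625

time: 17.98
eef_pos: [0.5666, -0.1948, 0.0289]
tcp_rot: [0.708, 0.0, 0.001, -0.707]
contact_force: [0.1, 0.1, 0.2]
opening: 0.62
```

```bash

python3 -m inch '[{"ax":0,"ay":0,"az":0,"x":0,"y":2,"z":0,"hand":0.5},{"ax":0,"ay":0,"az":0,"x":0,"y":0,"z":0,"hand":0.5},{"ax":0,"ay":0,"az":0,"x":0,"y":0,"z":0,"hand":-0.3},{"ax":0,"ay":0,"az":0,"x":0,"y":0,"z":0,"hand":-0.45},{"ax":0,"ay":0,"az":0,"x":0,"y":0,"z":0,"hand":-0.5}]'; echo
python3 -m inch '[{"ax":0,"ay":0,"az":0,"x":0,"y":0,"z":0,"hand":-0.5},{"ax":0,"ay":0,"az":0,"x":0,"y":-10,"z":0,"hand":-0.5},{"ax":0,"ay":0,"az":0,"x":0,"y":-25,"z":0,"hand":-0.5},{"ax":0,"ay":0,"az":0,"x":0,"y":-30,"z":0,"hand":-0.7},{"ax":0,"ay":0,"az":0,"x":0,"y":-30,"z":0,"hand":-0.7}]'; echo
python3 -m inch '[{"ax":0,"ay":0,"az":0,"x":-20,"y":0,"z":2,"hand":-0.7},{"ax":0,"ay":0,"az":0,"x":-30,"y":0,"z":5,"hand":-0.7},{"ax":0,"ay":0,"az":0,"x":-30,"y":0,"z":5,"hand":-0.7},{"ax":0,"ay":0,"az":0,"x":-30,"y":0,"z":5,"hand":-0.7},{"ax":0,"ay":0,"az":0,"x":-30,"y":0,"z":5,"hand":-0.7}]' >/dev/null
python3 -m inch '[{"ax":0,"ay":0,"az":0,"x":-20,"y":0,"z":0,"hand":-0.7},{"ax":0,"ay":0,"az":0,"x":0,"y":0,"z":0,"hand":-0.7},{"ax":0,"ay":0,"az":0,"x":0,"y":0,"z":0,"hand":-0.7}]'
python3 - <<'E'
from h import *
look('w8',dict(can2=(.407,-.173,.04),can1=(.566,-.195,.044),tin=(.3663,-.2861,.072)))
E
```

```text
time: 18.4
eef_pos: [0.5662, -0.195, 0.0257]
tcp_rot: [0.707, -0.001, 0.001, -0.707]
contact_force: [0.1, -0.3, -0.1]
opening: 0.752

time: 18.82
eef_pos: [0.5654, -0.1945, 0.1213]
tcp_rot: [-0.707, 0.001, -0.0, 0.707]
contact_force: [0.4, -0.7, 0.6]
opening: 0.851

time: 19.48
eef_pos: [0.4058, -0.1726, 0.1211]
tcp_rot: [0.707, -0.001, 0.002, -0.707]
contact_force: [1.0, 0.3, 0.9]
opening: 0.849
can2 [320.4 212.6]
can1 [508.2 236.4]
tin [270.5 356.8]
[ 0.4058 -0.1726  0.1211] [ 0.707 -0.001  0.002 -0.707]
```

View pics/w8.png

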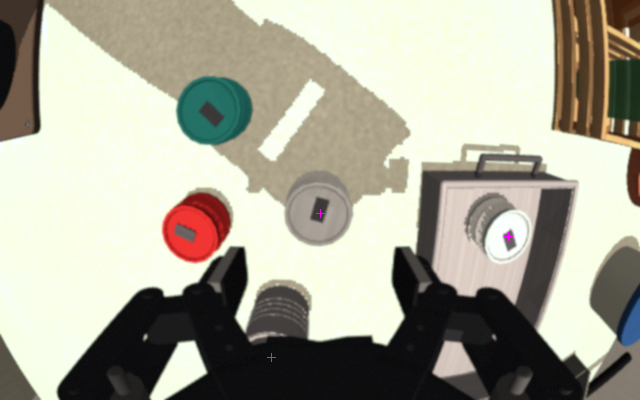

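Can 1 stands in the tray at (508,238), and can 2 is centred at (319,210). Grasping can 2.

```bash

python3 -m inch '[{"ax":0,"ay":0,"az":0,"x":0,"y":20,"z":1,"hand":-0.7},{"ax":0,"ay":0,"az":0,"x":0,"y":25,"z":0,"hand":-0.7},{"ax":0,"ay":0,"az":0,"x":0,"y":25,"z":0,"hand":-0.7},{"ax":0,"ay":0,"az":0,"x":0,"y":20,"z":0,"hand":-0.7},{"ax":0,"ay":0,"az":0,"x":0,"y":9,"z":0,"hand":-0.7}]' 25; echo
python3 -m inch '[{"ax":0,"ay":0,"az":0,"x":0,"y":1,"z":0,"hand":-0.7},{"ax":0,"ay":0,"az":0,"x":0,"y":0,"z":0,"hand":-0.5},{"ax":0,"ay":0,"az":0,"x":0,"y":0,"z":0,"hand":-0.3},{"ax":0,"ay":0,"az":0,"x":0,"y":0,"z":0,"hand":-0.1},{"ax":0,"ay":0,"az":0,"x":0,"y":0,"z":0,"hand":0.2}]'; echo
python3 -m inch '[{"ax":0,"ay":0,"az":0,"x":0,"y":0,"z":0,"hand":0.5},{"ax":0,"ay":0,"az":0,"x":0,"y":0,"z":0,"hand":0.5},{"ax":0,"ay":0,"az":0,"x":0,"y":0,"z":0,"hand":0.5},{"ax":0,"ay":0,"az":0,"x":0,"y":0,"z":0,"hand":0.5}]'; echo
python3 -m inch '[{"ax":0,"ay":0,"az":0,"x":0,"y":-10,"z":0,"hand":0.5},{"ax":0,"ay":0,"az":0,"x":0,"y":-25,"z":0,"hand":0.5},{"ax":0,"ay":0,"az":0,"x":0,"y":-25,"z":0,"hand":0.5},{"ax":0,"ay":0,"az":0,"x":0,"y":-25,"z":0,"hand":0.5},{"ax":0,"ay":0,"az":0,"x":0,"y":-15,"z":0,"hand":0.5}]'
```

```text
time: 19.95
eef_pos: [0.4058, -0.1709, 0.0191]
tcp_rot: [-0.706, 0.002, 0.0, 0.708]
contact_force: [-0.4, 0.6, -0.5]
opening: 0.855

time: 20.37
eef_pos: [0.4073, -0.1723, 0.0219]
tcp_rot: [0.708, 0.0, 0.002, -0.706]
contact_force: [-0.3, 0.8, 2.6]
opening: 0.62

time: 20.7
eef_pos: [0.4073, -0.1724, 0.0218]
tcp_rot: [0.708, 0.0, 0.002, -0.706]
contact_force: [0.8, 0.0, 6.9]
opening: 0.626

time: 21.12
eef_pos: [0.4065, -0.1718, 0.1232]
tcp_rot: [0.708, 0.0, 0.001, -0.706]
contact_force: [0.4, -0.8, -0.7]
opening: 0.627
```

```bash

python3 -m inch '[{"ax":0,"ay":0,"az":0,"x":20,"y":0,"z":-14,"hand":0.5},{"ax":0,"ay":0,"az":0,"x":28,"y":0,"z":-19,"hand":0.5},{"ax":0,"ay":0,"az":0,"x":28,"y":0,"z":-19,"hand":0.5},{"ax":0,"ay":0,"az":0,"x":28,"y":0,"z":-19,"hand":0.5},{"ax":0,"ay":0,"az":0,"x":28,"y":0,"z":-19,"hand":0.5}]' >/dev/null
python3 -m inch '[{"ax":0,"ay":0,"az":0,"x":28,"y":0,"z":-19,"hand":0.5},{"ax":0,"ay":0,"az":0,"x":0,"y":0,"z":0,"hand":0.5},{"ax":0,"ay":0,"az":0,"x":0,"y":0,"z":0,"hand":0.5}]'; echo
python3 -m inch '[{"ax":0,"ay":0,"az":0,"x":0,"y":15,"z":0,"hand":0.5},{"ax":0,"ay":0,"az":0,"x":0,"y":25,"z":0,"hand":0.5},{"ax":0,"ay":0,"az":0,"x":0,"y":25,"z":0,"hand":0.5},{"ax":0,"ay":0,"az":0,"x":0,"y":20,"z":0,"hand":0.5},{"ax":0,"ay":0,"az":0,"x":0,"y":5,"z":0,"hand":0.5}]'; echo
python3 -m inch '[{"ax":0,"ay":0,"az":0,"x":0,"y":2,"z":0,"hand":0.5},{"ax":0,"ay":0,"az":0,"x":0,"y":0,"z":0,"hand":0.5},{"ax":0,"ay":0,"az":0,"x":0,"y":0,"z":0,"hand":0.5}]'
```

```text
time: 21.78
eef_pos: [0.566, -0.2812, 0.1198]
tcp_rot: [-0.707, 0.001, -0.0, 0.707]
contact_force: [0.5, 0.0, -1.7]
opening: 0.625

time: 22.2
eef_pos: [0.5619, -0.2779, 0.0264]
tcp_rot: [-0.705, 0.003, 0.002, 0.709]
contact_force: [-0.9, 0.1, -0.7]
opening: 0.62

time: 22.45
eef_pos: [0.5665, -0.2812, 0.0302]
tcp_rot: [0.708, 0.0, 0.001, -0.707]
contact_force: [0.4, -0.2, -0.4]
opening: 0.624
```

```bash

python3 -m inch '[{"ax":0,"ay":0,"az":0,"x":0,"y":2,"z":0,"hand":0.5},{"ax":0,"ay":0,"az":0,"x":0,"y":2,"z":0,"hand":0.5},{"ax":0,"ay":0,"az":0,"x":0,"y":0,"z":0,"hand":0.5},{"ax":0,"ay":0,"az":0,"x":0,"y":0,"z":0,"hand":0.5}]'; echo
python3 -m inch '[{"ax":0,"ay":0,"az":0,"x":0,"y":0,"z":0,"hand":-0.3},{"ax":0,"ay":0,"az":0,"x":0,"y":0,"z":0,"hand":-0.45},{"ax":0,"ay":0,"az":0,"x":0,"y":0,"z":0,"hand":-0.5},{"ax":0,"ay":0,"az":0,"x":0,"y":0,"z":0,"hand":-0.5},{"ax":0,"ay":0,"az":0,"x":0,"y":-10,"z":0,"hand":-0.5}]'; echo
python3 -m inch '[{"ax":0,"ay":0,"az":0,"x":0,"y":-20,"z":0,"hand":-0.5},{"ax":0,"ay":0,"az":0,"x":0,"y":-30,"z":0,"hand":-0.7},{"ax":0,"ay":0,"az":0,"x":0,"y":-30,"z":0,"hand":-0.7},{"ax":0,"ay":0,"az":0,"x":0,"y":-30,"z":0,"hand":-0.7},{"ax":0,"ay":0,"az":0,"x":-20,"y":0,"z":0,"hand":-0.7}]' >/dev/null
python3 -m inch '[{"ax":0,"ay":0,"az":0,"x":-30,"y":0,"z":0,"hand":-0.7},{"ax":0,"ay":0,"az":0,"x":-30,"y":0,"z":0,"hand":-0.7},{"ax":0,"ay":0,"az":0,"x":-30,"y":0,"z":0,"hand":-0.7},{"ax":0,"ay":0,"az":0,"x":-30,"y":0,"z":0,"hand":-0.7},{"ax":0,"ay":0,"az":0,"x":-30,"y":0,"z":-2,"hand":-0.7}]' >/dev/null
python3 -m inch '[{"ax":0,"ay":0,"az":0,"x":-30,"y":0,"z":-3,"hand":-0.7},{"ax":0,"ay":0,"az":0,"x":0,"y":0,"z":0,"hand":-0.7},{"ax":0,"ay":0,"az":0,"x":0,"y":0,"z":0,"hand":-0.7}]'
python3 - <<'E'
from h import *
look('w9',dict(tin=(.3663,-.2861,.072),can2=(.5665,-.281,.044),can1=(.566,-.195,.044)))
E
```

```text
time: 22.78
eef_pos: [0.5668, -0.2815, 0.0259]
tcp_rot: [0.708, 0.0, 0.002, -0.707]
contact_force: [0.6, 0.4, 4.4]
opening: 0.623

time: 23.2
eef_pos: [0.564, -0.2796, 0.0319]
tcp_rot: [-0.706, 0.002, 0.001, 0.708]
contact_force: [-0.2, -0.1, -0.7]
opening: 0.751

time: 24.28
eef_pos: [0.3649, -0.2855, 0.1449]
tcp_rot: [0.707, -0.001, 0.002, -0.707]
contact_force: [-0.5, 1.0, -0.6]
opening: 0.852
tin [320.8 216.7]
can2 [533.9 197.7]
can1 [543.2 105.5]
[ 0.3649 -0.2855  0.1449] [ 0.707 -0.001  0.002 -0.707]
```

View pics/w9.png

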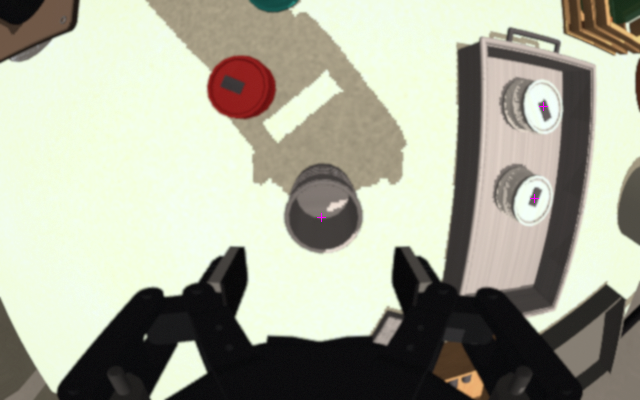

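Both cans stand in the tray at (543,105) and (534,198). The tin rim is centred at (323,215). Grasping the tin.

```bash

python3 -m inch '[{"ax":0,"ay":0,"az":0,"x":3,"y":20,"z":0,"hand":-0.7},{"ax":0,"ay":0,"az":0,"x":0,"y":25,"z":0,"hand":-0.7},{"ax":0,"ay":0,"az":0,"x":0,"y":25,"z":0,"hand":-0.7},{"ax":0,"ay":0,"az":0,"x":0,"y":25,"z":0,"hand":-0.7},{"ax":0,"ay":0,"az":0,"x":0,"y":8,"z":0,"hand":-0.7}]' 30; echo
python3 -m inch '[{"ax":0,"ay":0,"az":0,"x":0,"y":1,"z":0,"hand":-0.7},{"ax":0,"ay":0,"az":0,"x":0,"y":0,"z":0,"hand":-0.5},{"ax":0,"ay":0,"az":0,"x":0,"y":0,"z":0,"hand":-0.3},{"ax":0,"ay":0,"az":0,"x":0,"y":0,"z":0,"hand":-0.1},{"ax":0,"ay":0,"az":0,"x":0,"y":0,"z":0,"hand":0.2}]'; echo
python3 -m inch '[{"ax":0,"ay":0,"az":0,"x":0,"y":0,"z":0,"hand":0.5},{"ax":0,"ay":0,"az":0,"x":0,"y":0,"z":0,"hand":0.5},{"ax":0,"ay":0,"az":0,"x":0,"y":0,"z":0,"hand":0.5},{"ax":0,"ay":0,"az":0,"x":0,"y":0,"z":0,"hand":0.5}]'; echo
python3 -m inch '[{"ax":0,"ay":0,"az":0,"x":0,"y":-10,"z":0,"hand":0.5},{"ax":0,"ay":0,"az":0,"x":0,"y":-25,"z":0,"hand":0.5},{"ax":0,"ay":0,"az":0,"x":0,"y":-25,"z":0,"hand":0.5},{"ax":0,"ay":0,"az":0,"x":0,"y":-25,"z":0,"hand":0.5},{"ax":0,"ay":0,"az":0,"x":0,"y":-15,"z":0,"hand":0.5}]'
```

```text
time: 24.75
eef_pos: [0.3683, -0.2836, 0.0382]
tcp_rot: [-0.706, 0.002, 0.001, 0.709]
contact_force: [-0.9, 0.8, -0.7]
opening: 0.851

time: 25.17
eef_pos: [0.3699, -0.2866, 0.0421]
tcp_rot: [0.708, 0.0, 0.002, -0.706]
contact_force: [-0.5, 0.1, 1.2]
opening: 0.628

time: 25.5
eef_pos: [0.3699, -0.2866, 0.0421]
tcp_rot: [0.708, 0.0, 0.002, -0.706]
contact_force: [1.1, -0.1, 5.7]
opening: 0.623

time: 25.92
eef_pos: [0.3692, -0.2859, 0.1433]
tcp_rot: [0.708, -0.0, 0.001, -0.706]
contact_force: [0.1, -1.1, -0.2]
opening: 0.628
```

```bash

python3 -m inch '[{"ax":0,"ay":0,"az":0,"x":19,"y":0,"z":-8,"hand":0.5},{"ax":0,"ay":0,"az":0,"x":30,"y":0,"z":-12,"hand":0.5},{"ax":0,"ay":0,"az":0,"x":30,"y":0,"z":-12,"hand":0.5},{"ax":0,"ay":0,"az":0,"x":30,"y":0,"z":-12,"hand":0.5},{"ax":0,"ay":0,"az":0,"x":30,"y":0,"z":-12,"hand":0.5}]' >/dev/null
python3 -m inch '[{"ax":0,"ay":0,"az":0,"x":30,"y":0,"z":-12,"hand":0.5},{"ax":0,"ay":0,"az":0,"x":30,"y":0,"z":-12,"hand":0.5},{"ax":0,"ay":0,"az":0,"x":0,"y":0,"z":0,"hand":0.5},{"ax":0,"ay":0,"az":0,"x":0,"y":0,"z":0,"hand":0.5}]'; echo
python3 -m inch '[{"ax":0,"ay":0,"az":0,"x":0,"y":15,"z":0,"hand":0.5},{"ax":0,"ay":0,"az":0,"x":0,"y":25,"z":0,"hand":0.5},{"ax":0,"ay":0,"az":0,"x":0,"y":25,"z":0,"hand":0.5},{"ax":0,"ay":0,"az":0,"x":0,"y":20,"z":0,"hand":0.5},{"ax":0,"ay":0,"az":0,"x":0,"y":7,"z":0,"hand":0.5}]'; echo
python3 -m inch '[{"ax":0,"ay":0,"az":0,"x":0,"y":2,"z":0,"hand":0.5},{"ax":0,"ay":0,"az":0,"x":0,"y":0,"z":0,"hand":0.5},{"ax":0,"ay":0,"az":0,"x":0,"y":0,"z":0,"hand":0.5}]'
```

```text
time: 26.67
eef_pos: [0.568, -0.3657, 0.1396]
tcp_rot: [-0.707, 0.001, 0.0, 0.707]
contact_force: [-0.1, -0.5, -0.3]
opening: 0.627

time: 27.08
eef_pos: [0.564, -0.3633, 0.0458]
tcp_rot: [-0.705, 0.003, 0.002, 0.709]
contact_force: [-11.9, 10.3, 26.5]
opening: 0.63

time: 27.33
eef_pos: [0.5666, -0.3654, 0.0463]
tcp_rot: [-0.707, 0.001, -0.001, 0.707]
contact_force: [0.8, 0.1, -0.4]
opening: 0.629
```

It touched the floor briefly (a transient of about 27 N) and has settled at floor height. Releasing, backing off and checking.

```bash

python3 -m inch '[{"ax":0,"ay":0,"az":0,"x":0,"y":0,"z":0,"hand":-0.3},{"ax":0,"ay":0,"az":0,"x":0,"y":0,"z":0,"hand":-0.45},{"ax":0,"ay":0,"az":0,"x":0,"y":0,"z":0,"hand":-0.5},{"ax":0,"ay":0,"az":0,"x":0,"y":0,"z":0,"hand":-0.5},{"ax":0,"ay":0,"az":0,"x":0,"y":-10,"z":0,"hand":-0.5}]'; echo
python3 -m inch '[{"ax":0,"ay":0,"az":0,"x":0,"y":-20,"z":0,"hand":-0.5},{"ax":0,"ay":0,"az":0,"x":0,"y":-30,"z":0,"hand":-0.7},{"ax":0,"ay":0,"az":0,"x":0,"y":-30,"z":0,"hand":-0.7},{"ax":0,"ay":0,"az":0,"x":0,"y":-30,"z":0,"hand":-0.7},{"ax":0,"ay":0,"az":0,"x":-20,"y":-20,"z":-20,"hand":-0.7}]' >/dev/null
python3 -m inch '[{"ax":0,"ay":0,"az":0,"x":-30,"y":-10,"z":-25,"hand":-0.7},{"ax":0,"ay":0,"az":0,"x":-30,"y":0,"z":-25,"hand":-0.7},{"ax":0,"ay":0,"az":0,"x":-30,"y":0,"z":-25,"hand":-0.7},{"ax":0,"ay":0,"az":0,"x":-30,"y":0,"z":-25,"hand":-0.7},{"ax":0,"ay":0,"az":0,"x":-30,"y":0,"z":-25,"hand":-0.7}]'
python3 - <<'E'
from plant import *
import cv2,numpy as np
o=[]
for n,(x,y,w,h) in (('scene',(100,120,400,190)),('top',(150,70,400,230))):
    i=read_camera(n)['img'][:,:,::-1]; o.append(cv2.convertScaleAbs(cv2.resize(i[y:y+h,x:x+w],None,fx=1.42,fy=1.42,interpolation=cv2.INTER_CUBIC),alpha=1.5))
cv2.imwrite('pics/end.png',np.vstack(o)); print(get_state()['time'])
E
```

```text
time: 27.75
eef_pos: [0.5663, -0.3647, 0.0543]
tcp_rot: [-0.706, 0.002, 0.0, 0.708]
contact_force: [-0.5, 0.4, -1.2]
opening: 0.751

time: 28.58
eef_pos: [0.396, -0.5114, 0.1976]
tcp_rot: [0.708, -0.0, 0.001, -0.707]
contact_force: [0.6, -1.0, -0.3]
opening: 0.851
28.6833
```

View pics/end.png

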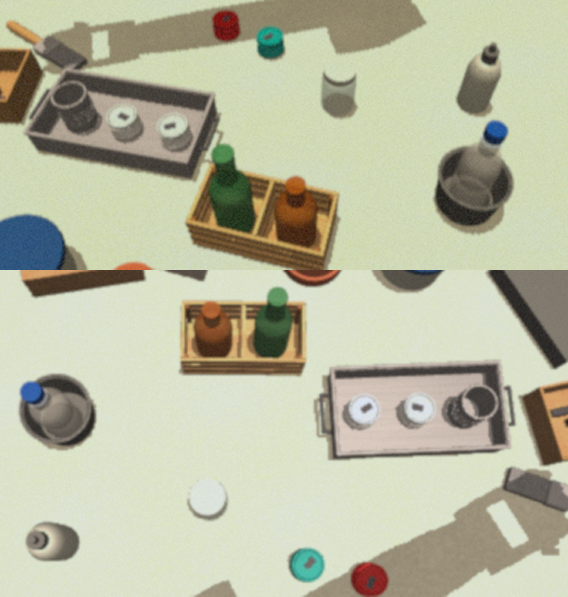

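```bash
python3 - <<'E'
from h import *
k=1.42
for n,(a,b,c,d) in dict(pet=(32,121,496,129),wine=(278,25,223,152),tub=(57,140,474,182),tin=(480,135,71,97)).items():
    p,e=meet([ray('top',a/k+150,b/k+70),ray('scene',c/k+100,d/k+120)]); print(n,p.round(3),round(e,4))
from plant import sign_off; print(sign_off())
E
```

```text
pet [0.566 0.282 0.177] 0.0019
wine [ 0.691 -0.052  0.191] 0.0018
tub [0.571 0.285 0.051] 0.0018
tin [ 0.563 -0.372  0.06 ] 0.0025
the job is handed in; nothing more can be done
None
```

I moved all five empties into their containers and handed the job in at about 28.7 s of the 141 s allowed. No verdict is reported back.

- **Placements:** The wine bottle is in the crate's free bay, the PET bottle in the tub, and both cans and the tin in a row in the tray. In the last scene and top views all five stand upright, none stacked, and the washing-up bottle, the storage jar and the two look-alike cans appear where they stood.
- **Last measurements:** The PET cap came out at (0.566, 0.282, 0.177) m, a few mm from the tub's centre. The wine lip came out at (0.691, -0.052, 0.191) m, on target and at the height expected on the bay floor.
- **Checks that disagreed:** The last measurements of the tub rim and the tin rim came out about 16–19 mm too low (0.051 and 0.060 m), probably because my readings from the shrunken picture were coarse. The crate and tray looked about 4 mm off my first estimate in the wrist camera, so I corrected for that before setting things down.
- **Tin touchdown:** The tin met the tray floor with a brief force of about 27–30 N at the wrist, then settled. That is well under the 120 N wrist limit.

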